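Load the vial carrier and unhitch it from its ball dock

ROBOT

A 6-joint arm with a two-finger parallel gripper is mounted at the origin on the work surface; the furniture and walls round the work are solid. World frame = base frame: x ahead of the robot, y to its left, z up, the work surface at z = 0. Lengths are in m, angles in rad, forces in N, time in s.
With the tool pointing down it reaches from about 0.275 to 0.75 m from the base axis. Payload 10.2 kg.
Tool frame: the origin (TCP) lies at the very end of the fingers, on their centre line; the grasp point (between the pads) lies 19 mm behind it (arm.hold_point_z is the z of the grasp point in the tool frame, in m); z points along the fingers, y is the line along which they close (so a half turn about z gives the same grasp; the last joint's range is limited). The gripper opens to 85 mm and grips with 20 to 120 N. Pads are 22 mm wide; open, the fingers measure 114 mm over their backs; the gripper's body (76 mm by 85 mm) begins 54 mm behind the grasp point. The pads swing forward as they close: fully open they stand 13 mm farther back than shut.
Start: joints at [0.95, 0.313, 1.498, -0, 1.331, -0.223], TCP at [0.203, 0.484, 0.196] pointing down, gripper open.
Joint ranges: [-2.94, 2.94], [-0.97, 2.17], [0.19, 2.56], [-1.23, 4.37], [0.02, 3.11], [-2.88, 2.88]. Speed limits (rad/s): [2.39, 2.39, 3.01, 3.14, 3.14, 3.14].

INTERFACE

Orientations are given as a rotation vector (axis times angle).
In Python, from plant import monitor, imaging, ticket, arm gives the robot as it stands.
- The arm moves only by the tool drive_tool, never from a script. Its argument "increments" is a list of rows, each a list of 7 numbers: the turn, a rotation vector about the tool's x, y, z in units of 6 degrees (1.0 is 6 degrees), then the shift along the tool's x, y, z in m, then the finger opening in m, from 0 to 0.0854. A call has exactly 5 rows; each row is the pose to reach, as a shift and turn from the pose commanded when the call began, along the tool's axes at that moment; what a row does not reach only later rows make up. A row lasts 1/8 s, in which the tool goes at most 62.5 mm and 10.7 degrees, less where a joint would pass 70% of its speed; a pose out of reach is approached as far as the arm can. A call with a gripper value outside its range is refused whole. The fingers move at their own pace and stop on an object; "newtons" is the grip in N (left out, the last holds). Time passes only in rows, so rows that repeat a pose let the fingers close, or fill a call up. It gives the time, the measured TCP pose, the force, the opening and the grip force at its end, in the units of the state.
- monitor.observe(): the state, without advancing time (a new reading comes with each control period).
- imaging.camera(name): name is "side" or "top"; returns (picture, depth): 480x640x3 uint8, red, green, blue; 480x640 float32, m along the optical axis (not along the pixel's ray), 0 where there is no reading.
- imaging.camera_model(name): a dict with "intrinsics" (3x3 intrinsics, pixels), "extrinsics" (4x4, takes a point from camera to world coordinates). Camera axes: x right, y up, looking along -z (the intrinsics and any distortion apply to the point x, -y, -z); pixel columns grow to the right and rows downward; lengths in m; the calibration is good to about 2 mm. A picture is of the moment at which its call begins. camera_model takes no time and is no camera call.
- ticket.hand_in(): hands the job in; it is judged then, once.
The state is a dict: "time_s": time; "qpos": joint angles; "qd": joint speeds; "tau": joint torques, N m; "tool_pos": TCP position; "ee_rot": TCP orientation; "wrist_force": force on the tool from outside, world axes, zero at the start; "torque": the same for the moment, N m; "opening": finger opening in m; "grip_force": force on a finger pad.
Only numpy, scipy, OpenCV 4.12 (cv2) and the standard library are available. Lean on these libraries where they do the work, as an engineer would, in place of code of your own. Each camera call takes 0.05 s, during which the arm holds its last target. There are 200 camera calls.

TASK

Load the vial carrier while it stands on its dock: first set the taller of the two vials standing to its right in the pocket marked with one raised dot, then the shorter vial in the pocket marked with two, each upright and fully down. Then squeeze the spring latch plate sideways all the way toward the fixed grip plate so that the latch lets go of the ball, lift the carrier straight up about ten centimetres above its dock, and finish while still holding it there, level and still, with both vials in their pockets. Do not tip the vials over or disturb the beaker, the round flask or the spiky stone standing around.

Things in the scene. Friction and masses are not known exactly. Their poses are not given: they have to be found in the camera images.
- amber_vial: the taller vial, loose, upright on the table: brown glass body 38 mm in diameter, white cap 33 mm in diameter from 52 mm up to its top at 67 mm; about 0.06 kg. Origin at the centre of its underside, z up.
- white_vial: the shorter vial, loose, upright on the table: 35 mm body, ribbed cap 38 mm in diameter from 34 mm up to its top at 56 mm (the cap does not turn); about 0.045 kg. Origin at the centre of its underside, z up.
- carrier: the carrier, loose, 0.4 to 0.65 kg, 230 mm (its y) x 64 mm (its x): a pocket block 22 mm high at each end, a 35 x 45 mm head in the middle (top at 96 mm) over the ball. On the head stand two upright plates 26 mm wide along y, 146 mm high: fixed grip plate (outer face x = -18 mm) and latch plate (outer face x = +31 mm at rest, +22 mm squeezed). Origin: centre of underside, z up.
- dock: the fixed dock: plate 100 x 270 mm, 10 mm thick, with low locating lips 8 mm high round the carrier (about 2 mm play), and a central post ending in a 24 mm ball with a flat underside and a thin neck. Its x, y axes are parallel to the carrier's at the start. Origin at the centre of its underside, on the table.
- dock_seat (a point): centre of the dock's plate top, 10 mm above the table: where the carrier's origin rests when docked.
- ball (a point): centre of the dock's ball, 85 mm above the table; its top is 97 mm above the table. The carrier must rise about 40 mm to be off it.
- pocket_one (a point): centre of the floor of the pocket marked with one dark raised dot (9 mm), at the carrier's +y end: round, 42 mm in diameter, 17 mm deep, floor 5 mm above the carrier's underside. Moves with the carrier.
- pocket_two (a point): the same for the pocket marked with two raised dots, at the carrier's -y end.
- handle (a point): midway between the outer faces of the two upright plates when they are fully squeezed together (40 mm apart; 49 mm at rest), 125 mm above the carrier's underside and 21 mm below the plates' tops. Pinch here from above with the fingers closing along the carrier's x; the plates are free from 98 mm up.
- latch_plate (a point): on the outer (+x) face of the latch plate, 125 mm above the carrier's underside; moves with the latch.
- latch (a joint): travel of the latch in m: 0 at rest (its bolt hooked under the ball, the carrier cannot be lifted), 0.009 when fully squeezed in the carrier's -x direction toward the fixed grip plate. The bolt is clear of the ball from about 0.007. A spring pushes it back, with 2 N at rest and 4 N at full travel; it does not stay open by itself.
- glass_cylinder: bystander: clear tall beaker 76 mm in diameter, 132 mm high. Origin at the centre of its underside.
- find_stone: bystander: spiky brown stone 34 x 47 x 32 mm. Origin at the centre of its underside.
- flask_b: bystander: round glass flask about 100 mm across and 146 mm high. Origin at the centre of its underside.
There are look-alikes about, which are no part of the job. What is shaped like the carrier but green or purple is not meant. Leave any red look-alike of the amber_vial alone.

How it is judged:
By the outcome, as a careful person would: the job done as asked, in the order asked, and still so for the second after the job is handed in, while the arm keeps its last pose, push and grip.
It also fails if it takes over 70 s, if anything falls off the work surface, if the arm or the gripper's body presses on something with over 40 N, if the wrist force passes 120 N, or if a joint passes its speed limit or range.

## Working session

There is one attempt and no reset: what is moved stays moved. The work goes in short steps, Python scripts to look and compute and a tool call to move; the robot and the scene stay as the last step left them, time stands still between calls to the robot, and variables do not carry over. Pictures are saved under pics/ and viewed, at most 13 in all, crops included, and the job is handed in when it is done.

Besides the shell and the picture viewer there is one more tool, called after "Emit:" by a JSON object that holds its "method" and its "body", one argument or row to a line. drive_tool: Moves the arm, as the interface text tells. Its arguments: {"type":"object","properties":{"increments":{"type":"array","items":{"type":"array","items":{"type":"number"}}},"newtons":{"type":"number"}},"required":["increments"]}

```bash
mkdir -p pics; ls; cat > h.py <<'E'
import numpy as np, cv2
from plant import monitor, imaging, ticket, arm
def save(n,f):
    p,d=imaging.camera(n); cv2.imwrite(f'pics/{f}.png',p[:,:,::-1]); np.save(f'pics/{f}.npy',d); return p,d
def world(n,d):
    m=imaging.camera_model(n);K=np.array(m['intrinsics']);E=np.array(m['extrinsics'])
    v,u=np.mgrid[:480,:640]
    P=np.stack([(u-K[0,2])/K[0,0]*d,-(v-K[1,2])/K[1,1]*d,-d],-1)
    return P@E[:3,:3].T+E[:3,3]
E
python3 - <<'E'
from h import *
for n in('top','side'):
    save(n,n+'0'); print(imaging.camera_model(n))
print(monitor.observe(), arm.hold_point_z)
E
```

```text
pics
{'intrinsics': array([[529.49281093,   0.        , 318.12019042],
       [  0.        , 529.49281093, 231.68976018],
       [  0.        ,   0.        ,   1.        ]]), 'extrinsics': array([[-0.00745226,  0.98792007, -0.15478499,  0.11815028],
       [-0.99996743, -0.00688265,  0.00421563,  0.07650271],
       [ 0.00309937,  0.15481136,  0.98793919,  1.90479207],
       [ 0.        ,  0.        ,  0.        ,  1.        ]])}
{'intrinsics': array([[457.81620285,   0.        , 322.29620175],
       [  0.        , 457.81620285, 239.45094269],
       [  0.        ,   0.        ,   1.        ]]), 'extrinsics': array([[ 9.99922004e-01,  1.13835806e-02,  5.13803196e-03,
         3.92187263e-01],
       [ 3.51709672e-04,  3.85562779e-01, -9.22681537e-01,
        -1.10040627e+00],
       [-1.24844536e-02,  9.22611379e-01,  3.85528703e-01,
         5.90735606e-01],
       [ 0.00000000e+00,  0.00000000e+00,  0.00000000e+00,
         1.00000000e+00]])}
{'time_s': 0.1, 'qpos': array([ 9.49600936e-01,  3.13401751e-01,  1.49835528e+00,  4.20678588e-05,
        1.33102125e+00, -2.23415754e-01]), 'qd': array([-2.93134028e-04, -1.23164196e-03, -4.09175856e-03,  2.26215746e-05,
        4.25565429e-04,  1.27014264e-03]), 'tau': array([ 3.44457148e-03, -4.12895143e+01, -2.60142124e+01, -1.47544497e-04,
        3.03852394e-03,  8.05138757e-05]), 'tool_pos': array([0.20321654, 0.48378087, 0.19569059]), 'ee_rot': array([-6.20631463e-01, -3.07914452e+00,  1.67219028e-03]), 'wrist_force': array([-1.3718662 , -0.32492728, -0.11706655]), 'torque': array([-0.01277385, -0.01977096, -0.03205873]), 'grip_force': 0.0, 'opening': 0.08513243597576303} -0.0187
```

View pics/top0.png

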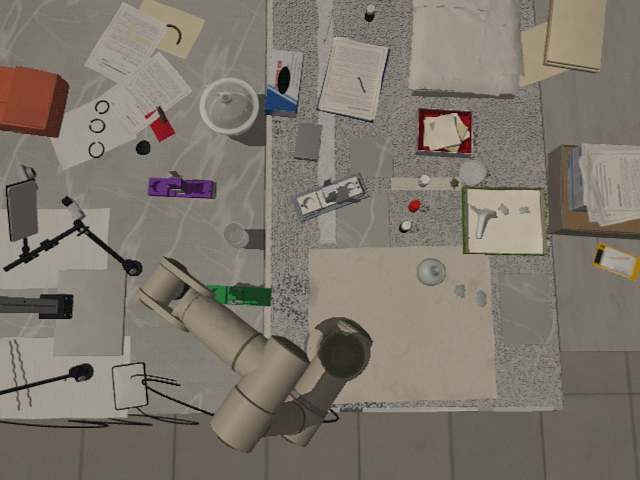

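View pics/side0.png

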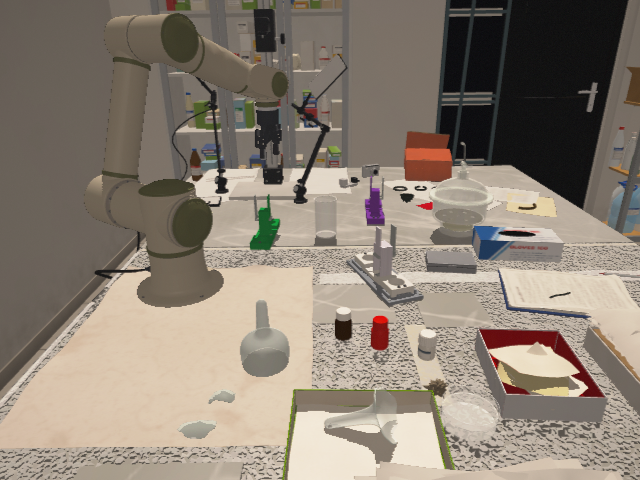

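Top view: carrier at about (332,195), amber vial (405,227), white vial (425,180), red look-alike (414,206), flask (431,271), stone (455,183), beaker (236,236). The side view agrees: amber (343,324), white (427,344), carrier (384,265).

```bash
cat > m.py <<'E'
from h import *
p=cv2.imread('pics/top0.png'); a=cv2.resize(p[165:240,285:385],None,fx=7,fy=7,interpolation=cv2.INTER_CUBIC)
cv2.imwrite('pics/c1.png',a)
s=cv2.imread('pics/side0.png'); cv2.imwrite('pics/c2.png',cv2.resize(s[215:365,335:465],None,fx=4,fy=4,interpolation=cv2.INTER_CUBIC))
for n in('top','side'):
    d=np.load(f'pics/{n}0.npy');W=world(n,d)
    np.save(f'pics/W{n}.npy',W)
W=np.load('pics/Wtop.npy')
for nm,(u,v,h) in dict(amber=(405,227,.067),white=(425,180,.056),red=(414,206,.06)).items():
    w=W[v-12:v+13,u-12:u+13].reshape(-1,3); t=w[w[:,2]>h-.012]; print(nm,len(t),t.mean(0).round(4),w[:,2].max().round(4),np.ptp(t,0).round(3))
w=W[165:225,285:375]; 
for lo,hi in((.012,.04),(.09,.115),(.14,.17)):
    k=(w[...,2]>lo)&(w[...,2]<hi); q=w[k]
    r=cv2.minAreaRect((q[:,:2]*1000).astype(np.float32)); print(lo,len(q),q.mean(0).round(4),r)
k=W[...,2][170:220,300:365]; print((k[::3,::3]*1000).astype(int))
Ws=np.load('pics/Wside.npy')
for nm,(u0,u1,v0,v1,lo,hi) in dict(amber=(333,354,305,342,.03,.075),white=(417,438,327,362,.03,.065),plates=(370,402,220,275,.12,.16)).items():
    w=Ws[v0:v1,u0:u1].reshape(-1,3); t=w[(w[:,2]>lo)&(w[:,2]<hi)]; print(nm,len(t),t.min(0).round(4),t.max(0).round(4))
E
python3 m.py
```

```text
amber 75 [ 0.4159 -0.2292  0.1407] 1.9048 [0.325 0.337 1.849]
white 86 [ 0.584  -0.3067  0.0986] 1.9048 [0.496 0.41  1.86 ]
red 77 [ 0.493  -0.268   0.1149] 1.9048 [0.403 0.371 1.856]
0.012 1309 [0.5431 0.0264 0.0234] ((550.8754272460938, 28.308929443359375), (317.0595397949219, 208.96495056152344), 87.4205551147461)
0.09 124 [0.5492 0.0285 0.1052] ((551.1703491210938, 28.477487564086914), (48.27885818481445, 44.479801177978516), 21.328065872192383)
0.14 34 [0.5503 0.0283 0.1533] ((552.7221069335938, 27.754417419433594), (49.60344314575195, 25.554227828979492), 21.755373001098633)
[[   2   -2    2   -8   -4   -1    0 1904   -3    2    0   -4    6   -3
     1   -4    4   -7    0    8    0   -1]
 [  -5    5   -2    1   -8   -1   -2    0    4    7    0    1    0   -3
     2    3   -5    3    9   19   -5    6]
 [   2    3    1    0   -2   -1   -3    2    3    6   -4    1   -4   -1
    -7    5    9   23   16   13   13    3]
 [   3   -6   -6   -3   11    4    2    3    5  161  141  -10    7   12
    15   20   23   34   36   33   12    4]
 [   5   -1    0    9    1    0   -1   -7  135  115 
[... 924 characters left out ...]
   12   15   10
     4   -8   -5   -6    9   -4    4    7]
 [  22   32   34   36   28   31   23   14    8    8    6    3    5   -4
     9    5   -3    2    3   -6    1  -11]
 [  22   35   29   28   17   19   11    7    6   -2    5   -5    5  -11
     2  -12   -2    6    7   -4   -1    6]
 [  13    6   22   22   11    8   11   -1   -3   -3    6    3    0    0
     3   -2    0   -2    0  -13    2   -1]
 [   5   15   13   13    4   -4   10    2    1    5   -1   -4   -1    4
     9    6   -3   -2   -7    3    0    8]]
amber 328 [ 0.4126 -0.2638  0.03  ] [ 0.4481 -0.2288  0.0681]
white 308 [ 0.58   -0.3392  0.0303] [ 0.6159 -0.3016  0.058 ]
plates 148 [0.5282 0.0035 0.12  ] [0.5813 0.0483 0.1564]
```

View pics/c1.png

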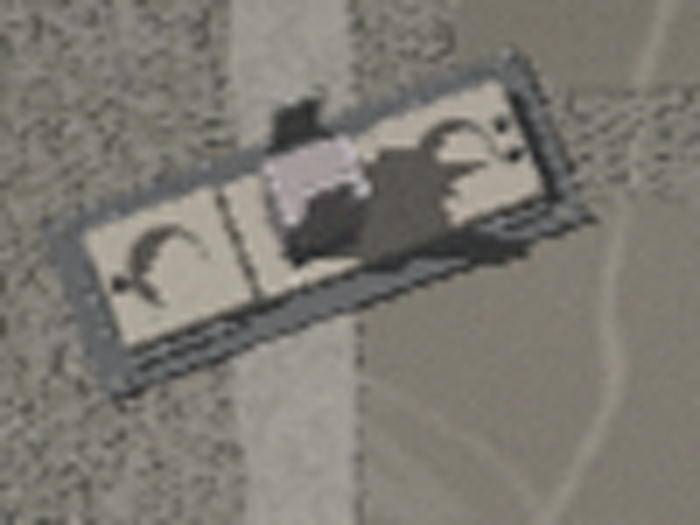

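View pics/c2.png

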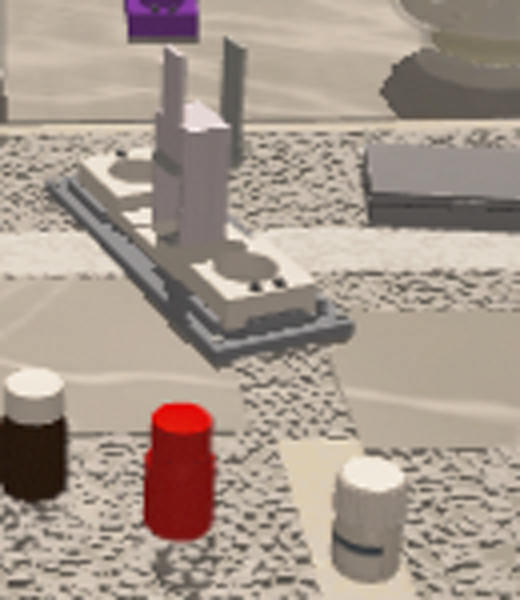

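Crop 1 shows the one-dot pocket at the left (+y) end (120,285) and the two dots at (510,140); the dark latch plate is at the top (+x). Crop 2 confirms both vials are upright, with the plates free.

```bash
cat >> h.py <<'E'
def ray(n,u,v):
    m=imaging.camera_model(n);K=np.array(m['intrinsics']);E=np.array(m['extrinsics'])
    return E[:3,3],E[:3,:3]@np.array([(u-K[0,2])/K[0,0],-(v-K[1,2])/K[1,1],-1])
def onplane(n,u,v,z):
    o,r=ray(n,u,v); return (o+r*(z-o[2])/r[2])[:2]
def tri(a,b):  # two (name,u,v) -> point, gap
    (o,r),(p,s)=ray(*a),ray(*b); t=np.linalg.lstsq(np.stack([r,-s],1),p-o,rcond=None)[0]
    x,y=o+r*t[0],p+s*t[1]; return (x+y)/2,np.linalg.norm(x-y)
E
python3 - <<'E'
from h import *
f=lambda x,y,s,u0,v0:((x+.5)/s-.5+u0,(y+.5)/s-.5+v0)
t=lambda x,y:f(x,y,7,285,165); s=lambda x,y:f(x,y,4,335,215)
P=lambda q,z:np.array([onplane('top',*t(*c),z) for c in q])*1000
for nm,q,z in(('dock',[(45,225),(515,50),(590,215),(115,400)],.012),('block',[(85,235),(497,80),(548,195),(127,348)],.032)):
    r=cv2.minAreaRect(P(q,z).astype(np.float32));print(nm,P(q,z).mean(0),r)
print('dots',P([(120,285),(501,125),(514,155)],.033))
print('side dots', [onplane('side',*s(*c),.033)*1000 for c in((122,154),(255,286),(279,287),(303,284))])
print('side pockets at top z .032',[onplane('side',*s(*c),.032)*1000 for c in((133,170),(246,266))])
print('side cap tops',[onplane('side',*s(*c),z)*1000 for c,z in(((34,381),.067),((374,472),.056))])
# top caps
p=cv2.imread('pics/top0.png')
for nm,(u,v,z,b) in dict(amber=(405,227,.062,.067),white=(425,180,.04,.05)).items():
    c=p[v-10:v+11,u-10:u+11]; g=cv2.cvtColor(c,cv2.COLOR_BGR2GRAY); k=(g>190).astype(np.uint8)
    n,l,st,ce=cv2.connectedComponentsWithStats(k); i=1+np.argmax(st[1:,4]); print(nm,st[i],ce[i]+[u-10,v-10],onplane('top',*(ce[i]+[u-10,v-10]),z)*1000)
W=np.load('pics/Wtop.npy')
for nm,(u,v) in dict(flask=(431,271),red=(414,206),stone=(455,183),beak=(236,236)).items(): print(nm,np.nanmedian(W[v-2:v+3,u-2:u+3].reshape(-1,3),0).round(3), onplane('top',u,v,.05))
cv2.imwrite('pics/c3.png',cv2.resize(p[160:290,385:475],None,fx=6,fy=4.6,interpolation=cv2.INTER_CUBIC))
E
```

```text
dock [545.54122859  24.48836927] ((546.518310546875, 24.1923828125), (99.87252807617188, 266.75396728515625), 21.214305877685547)
block [545.12357083  26.11007384] ((546.0789184570312, 25.722030639648438), (66.36536407470703, 232.01516723632812), 19.92783546447754)
dots [[508.19828084 126.95675335]
 [591.54495957 -70.929277  ]
 [575.53332752 -77.37067091]]
side dots [array([510.75463759, 126.39857812]), array([577.30217075, -77.44707866]), array([592.19222427, -79.10073653]), array([607.9701642 , -75.50104917])]
side pockets at top z .032 [array([516.49288014, 100.47204823]), array([575.94525413, -48.59270793])]
side cap tops [array([ 430.47746369, -244.02125748]), array([ 599.78360752, -316.84646131])]Traceback (most recent call last):
  File "<stdin>", line 15, in <module>
    return _wrapfunc(a, 'argmax', axis=axis, out=out, **kwds)
    return bound(*args, **kwds)
ValueError: attempt to get argmax of an empty sequence
```

Emit:
{"method": "drive_tool", "body": {
  "increments": [
    [0,0,0,0,0,-0.06,0.065],
    [0,0,0,0,0,-0.12,0.065],
    [0,0,1.5,0,0,-0.12,0.065],
    [0,0,3,0,0,-0.12,0.065],
    [0,0,4.5,0,0,-0.12,0.065]
  ]
}}

```text
time_s: 0.72
tool_pos: [0.2033, 0.4839, 0.3159]
ee_rot: [-1.33, -2.846, 0.001]
wrist_force: [-0.3, 0.5, -0.0]
opening: 0.0648
grip_force: 0.0
```

```bash
cat >> h.py <<'E'
from scipy.spatial.transform import Rotation as Ro
def go(x,y,z,yaw):
    """tool-frame turn (6deg units) and shift to reach world target, tool down, y_tool at yaw deg"""
    s=monitor.observe();R=Ro.from_rotvec(s['ee_rot']);a=np.radians(yaw)
    T=Ro.from_matrix(np.array([[np.sin(a),np.cos(a),0],[-np.cos(a),np.sin(a),0],[0,0,-1]]).T@np.eye(3)) if 0 else Ro.from_matrix(np.stack([[-np.sin(a),np.cos(a),0],[np.cos(a),np.sin(a),0],[0,0,-1]],1))
    print('pos',s['tool_pos'].round(4),'turn',(np.degrees((R.inv()*T).as_rotvec())/6).round(2),'shift',R.inv().apply(np.array([x,y,z])-s['tool_pos']).round(4))
E
python3 - <<'E'
from h import *
p=cv2.imread('pics/top0.png')
for nm,(u,v,z) in dict(amber=(405,227,.062),white=(425,180,.04)).items():
    c=p[v-10:v+11,u-10:u+11]; g=c.min(2); k=(g>(g.max()+np.median(g))/2).astype(np.uint8)
    n,l,st,ce=cv2.connectedComponentsWithStats(k); i=1+np.argmax(st[1:,4]); print(nm,g.max(),np.median(g),st[i],ce[i]+[u-10,v-10],onplane('top',*(ce[i]+[u-10,v-10]),z)*1000)
W=np.load('pics/Wtop.npy')
for nm,(u,v) in dict(flask=(431,271),red=(414,206),stone=(455,183),beak=(236,236)).items(): print(nm,np.nanmedian(W[v-2:v+3,u-2:u+3].reshape(-1,3),0).round(3), onplane('top',u,v,.05))
go(.4305,-.244,.28,21.3)
E
```

```text
amber 173 116.0 [ 7  4  8  8 51] [406.01960784 224.62745098] [ 429.9539436  -242.00406065]
white 171 124.0 [ 6  5  9  8 54] [425.01851852 178.51851852] [ 602.66437236 -320.31784061]
flask [ 0.263 -0.319  0.086] [ 0.26644089 -0.32626386]
red [ 0.496 -0.272  0.067] [ 0.49931854 -0.27486202]
stone [ 0.589 -0.433  0.023] [ 0.58275881 -0.42556405]
beak [0.402 0.366 0.007] [0.39533228 0.35936096]
pos [0.2033 0.4839 0.3159] turn [-0.01  0.    3.1 ] shift [-0.7041 -0.2928  0.0362]
```

Emit:
{"method": "drive_tool", "body": {
  "increments": [
    [0,0,0,-0.05,-0.02,0,0.065],
    [0,0,0,-0.1,-0.04,0,0.065],
    [0,0,0,-0.15,-0.06,0,0.065],
    [0,0,0,-0.2,-0.08,0,0.065],
    [0,0,0,-0.25,-0.1,0,0.065]
  ]
}}

```text
time_s: 1.35
tool_pos: [0.2884, 0.2269, 0.316]
ee_rot: [-1.322, -2.85, 0.0]
wrist_force: [0.4, -1.0, 0.7]
opening: 0.0651
grip_force: 0.0
```

Emit:
{"method": "drive_tool", "body": {
  "increments": [
    [0,0,0,-0.05,-0.02,0,0.065],
    [0,0,0,-0.1,-0.04,0,0.065],
    [0,0,0,-0.15,-0.06,0,0.065],
    [0,0,0,-0.2,-0.08,0,0.065],
    [0,0,0,-0.25,-0.1,0,0.065]
  ]
}}

```text
time_s: 1.98
tool_pos: [0.3735, -0.0288, 0.3161]
ee_rot: [1.323, 2.849, 0.0]
wrist_force: [0.3, 0.6, -1.0]
opening: 0.0647
grip_force: 0.0
```

Emit:
{"method": "drive_tool", "body": {
  "increments": [
    [0,0,0.6,-0.05,-0.02,0.01,0.065],
    [0,0,1.2,-0.1,-0.04,0.02,0.065],
    [0,0,1.9,-0.15,-0.065,0.03,0.065],
    [0,0,2.6,-0.204,-0.093,0.036,0.065],
    [0,0,3.1,-0.204,-0.093,0.036,0.065]
  ]
}}

```text
time_s: 2.6
tool_pos: [0.4338, -0.2457, 0.2781]
ee_rot: [-1.771, -2.59, -0.0]
wrist_force: [-0.7, 0.7, 0.2]
opening: 0.0649
grip_force: 0.0
```

```bash
python3 - <<'E'
from h import *
go(.4305,-.243,.026,21.3)
E
```

```text
pos [ 0.4338 -0.2457  0.2781] turn [-0.02 -0.03 -0.  ] shift [ 0.003  -0.0016  0.2521]
```

Emit:
{"method": "drive_tool", "body": {
  "increments": [
    [0,0,0,0.003,-0.002,0.05,0.065],
    [0,0,0,0.003,-0.002,0.1,0.065],
    [0,0,0,0.003,-0.002,0.14,0.065],
    [0,0,0,0.003,-0.002,0.16,0.065],
    [0,0,0,0.003,-0.002,0.16,0.065]
  ]
}}

```text
time_s: 3.22
tool_pos: [0.4305, -0.2401, 0.119]
ee_rot: [-1.764, -2.596, -0.001]
wrist_force: [-0.0, -0.4, 0.5]
opening: 0.0652
grip_force: 0.0
```

```bash
python3 - <<'E'
from h import *
go(.4305,-.243,.026,21.3)
p,d=save('side','side1'); cv2.imwrite('pics/c4.png',cv2.resize(p[200:380,270:450,::-1],None,fx=3,fy=3,interpolation=cv2.INTER_CUBIC))
E
```

```text
pos [ 0.4305 -0.2401  0.119 ] turn [-0.01 -0.03  0.05] shift [-0.0029 -0.0009  0.093 ]
```

View pics/c4.png

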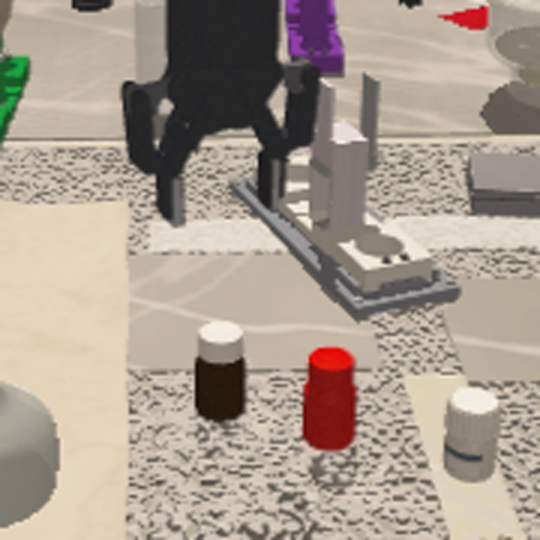

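The gripper (fingertips at (172,215) and (270,205)) is centred over the amber vial (220,370), with the red one clear.

Emit:
{"method": "drive_tool", "body": {
  "increments": [
    [0,0,0,-0.003,-0.001,0.03,0.065],
    [0,0,0,-0.003,-0.001,0.06,0.065],
    [0,0,0,-0.003,-0.001,0.08,0.065],
    [0,0,0,-0.003,-0.001,0.093,0.065],
    [0,0,0,-0.003,-0.001,0.093,0.065]
  ],
  "newtons": 20
}}

```text
time_s: 3.9
tool_pos: [0.4314, -0.244, 0.0274]
ee_rot: [-1.766, -2.598, -0.0]
wrist_force: [0.0, 0.5, 0.5]
opening: 0.0651
grip_force: 0.0
```

Emit:
{"method": "drive_tool", "body": {
  "increments": [
    [0,0,0,0,0,0,0.045],
    [0,0,0,0,0,0,0.041],
    [0,0,0,0,0,0,0.03],
    [0,0,0,0,0,0,0.03],
    [0,0,0,0,0,0,0.03]
  ],
  "newtons": 20
}}

```text
time_s: 4.53
tool_pos: [0.4317, -0.2442, 0.0278]
ee_rot: [1.765, 2.597, -0.0]
wrist_force: [-1.0, 0.0, 6.1]
opening: 0.0315
grip_force: 19.6
```

```bash
python3 - <<'E'
from h import *
p,d=save('side','side2'); a=cv2.resize(p[280:360,300:400,::-1],None,fx=4,fy=4,interpolation=cv2.INTER_CUBIC)
p,d=save('top','top2'); b=cv2.resize(p[195:275,360:460,::-1],None,fx=4,fy=4,interpolation=cv2.INTER_CUBIC)
cv2.imwrite('pics/c5.png',np.hstack([a,b])); print(monitor.observe())
E
```

```text
{'time_s': 4.625, 'qpos': array([-7.51627490e-01,  4.57461302e-01,  1.78134117e+00, -9.90787444e-05,
        9.01569303e-01, -1.12871514e+00]), 'qd': array([ 0.00024121, -0.00123883, -0.00119837,  0.0001896 , -0.0004111 ,
       -0.00087007]), 'tau': array([ 1.66377090e-01, -3.89264202e+01, -1.85641319e+01,  8.23495374e-02,
       -2.06333692e-01,  3.74179857e-03]), 'tool_pos': array([ 0.43161498, -0.24424705,  0.02783357]), 'ee_rot': array([ 1.76496057e+00,  2.59750184e+00, -4.16137580e-04]), 'wrist_force': array([-1.03846977,  0.11110255,  5.73023544]), 'torque': array([0.04637918, 0.1591709 , 0.01981391]), 'grip_force': 19.565377235412598, 'opening': 0.03132566605498562}
```

View pics/c5.png

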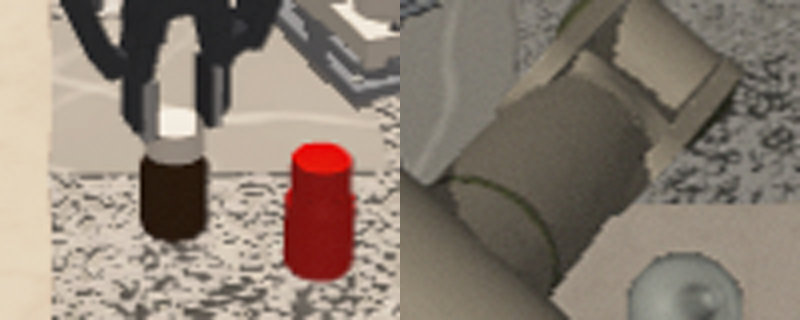

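```bash
python3 - <<'E'
from h import *
for f,(u0,u1,v0,v1) in dict(side1=(315,372,220,280),side2=(322,362,280,345)).items():
    W=world('side',np.load(f'pics/{f}.npy')); im=cv2.imread(f'pics/{f}.png').max(2)
    w=W[v0:v1,u0:u1]; k=(im[v0:v1,u0:u1]<75)&(w[...,1]<-.2)&(w[...,1]>-.3); print(f)
    for v in range(v0,v1,3):
        q=w[v-v0][k[v-v0]]
        if len(q): print(v,len(q),q.min(0).round(3),q.max(0).round(3))
E
```

```text
side1
220 37 [ 0.395 -0.28   0.271] [ 0.468 -0.236  0.288]
223 46 [ 0.393 -0.262  0.26 ] [ 0.487 -0.224  0.275]
226 47 [ 0.391 -0.264  0.253] [ 0.487 -0.222  0.27 ]
229 53 [ 0.374 -0.266  0.247] [ 0.487 -0.226  0.265]
232 49 [ 0.374 -0.277  0.236] [ 0.487 -0.213  0.263]
235 45 [ 0.374 -0.276  0.228] [ 0.487 -0.211  0.256]
238 44 [ 0.373 -0.278  0.222] [ 0.488 -0.212  0.25 ]
241 49 [ 0.373 -0.279  0.216] [ 0.488 -0.215  0.244]
244 40 [ 0.373 -0.276  0.212] [ 0.488 -0.221  0.237]
247 33 [ 0.373 -0.276  0.205] [ 0.488 -0.22   0.23 ]
250 28 [ 0.373 -0.277  0.197] [ 0.478 -0.217  0.224]
253 25 [ 0.373 -0.278  0.192] [ 0.476 -0.223  0.218]
256 21 [ 0.377 -0.277  0.184] [ 0.474 -0.219  0.211]
259 15 [ 0.386 -0.269  0.179] [ 0.474 -0.223  0.201]
262 12 [ 0.386 -0.265  0.17 ] [ 0.472 -0.221  0.192]
265 12 [ 0.386 -0.264  0.165] [ 0.472 -0.224  0.185]
268 9 [ 0.386 -0.265  0.161] [ 0.466 -0.231  0.179]
271 4 [ 0.39  -0.264  0.169] [ 0.396 -0.26   0.171]
side2
280 32 [ 0.386 -0.276  0.126] [ 0.47  -0.219  0.157]
283 33 [ 0.386 -0.276  0.119] [ 0.47  -0.22   0.151]
286 27 [ 0.386 -0.275  0.119] 
[... 167 characters left out ...]
-0.231  0.122]
298 18 [ 0.394 -0.275  0.089] [ 0.458 -0.231  0.115]
301 11 [ 0.404 -0.265  0.081] [ 0.458 -0.23   0.101]
304 11 [ 0.404 -0.264  0.075] [ 0.458 -0.234  0.094]
307 10 [ 0.404 -0.264  0.069] [ 0.451 -0.235  0.086]
310 7 [ 0.406 -0.261  0.065] [ 0.452 -0.241  0.077]
319 1 [ 0.415 -0.246  0.045] [ 0.415 -0.246  0.045]
322 17 [ 0.413 -0.26   0.038] [ 0.448 -0.247  0.046]
325 17 [ 0.413 -0.263  0.031] [ 0.447 -0.248  0.041]
328 15 [ 0.413 -0.265  0.023] [ 0.445 -0.247  0.035]
331 16 [ 0.413 -0.264  0.018] [ 0.445 -0.251  0.026]
334 17 [ 0.413 -0.262  0.006] [ 0.448 -0.245  0.018]
337 15 [ 0.415 -0.262  0.002] [ 0.445 -0.251  0.01 ]
340 2 [ 0.428 -0.265  0.002] [ 0.43  -0.262  0.004]
```

The fingertips really sit about 24 mm above the reported TCP. They hold the cap just above the shoulder at z ≈ 0.052. That is a sound cap grip, so I keep it and lift.

Emit:
{"method": "drive_tool", "body": {
  "increments": [
    [0,0,0,0,0,-0.002,0.03],
    [0,0,0,0,0,-0.02,0.03],
    [0,0,0,0,0,-0.07,0.03],
    [0,0,0,0,0,-0.13,0.03],
    [0,0,0,0,0,-0.19,0.03]
  ],
  "newtons": 30
}}

```text
time_s: 5.25
tool_pos: [0.4309, -0.2435, 0.219]
ee_rot: [-1.765, -2.598, -0.0]
wrist_force: [0.6, -0.2, 0.1]
opening: 0.0306
grip_force: 27.0
```

```bash
python3 - <<'E'
from h import *
go(.517,.100,.218,21.3)
E
```

```text
pos [ 0.4309 -0.2435  0.219 ] turn [-0.   -0.    0.05] shift [0.2877 0.2065 0.0011]
```

Emit:
{"method": "drive_tool", "body": {
  "increments": [
    [0,0,0,0.04,0.029,0,0.03],
    [0,0,0,0.08,0.058,0,0.03],
    [0,0,0,0.12,0.087,0,0.03],
    [0,0,0,0.16,0.116,0,0.03],
    [0,0,0,0.2,0.145,0,0.03]
  ]
}}

```text
time_s: 5.88
tool_pos: [0.4925, -0.0029, 0.2171]
ee_rot: [-1.766, -2.598, 0.0]
wrist_force: [0.3, 0.7, -0.3]
opening: 0.0304
grip_force: 27.0
```

Emit:
{"method": "drive_tool", "body": {
  "increments": [
    [0,0,0,0.03,0.02,0,0.03],
    [0,0,0,0.06,0.043,0,0.03],
    [0,0,0,0.088,0.061,0,0.03],
    [0,0,0,0.088,0.061,0.04,0.03],
    [0,0,0,0.088,0.061,0.09,0.03]
  ]
}}

```text
time_s: 6.5
tool_pos: [0.5171, 0.1002, 0.1265]
ee_rot: [1.764, 2.598, 0.002]
wrist_force: [0.9, 0.4, -1.2]
opening: 0.0303
grip_force: 27.1
```

```bash
python3 - <<'E'
from h import *
go(.517,.100,.10,21.3)
p,d=save('side','side3'); u,v=320,175
W=world('side',d); a=cv2.resize(p[v:v+125,u:u+130,::-1],None,fx=4,fy=4,interpolation=cv2.INTER_CUBIC)
cv2.imwrite('pics/c6.png',a)
E
```

```text
pos [0.5171 0.1002 0.1265] turn [0.02 0.01 0.06] shift [-0.0001 -0.0002  0.0265]
```

View pics/c6.png

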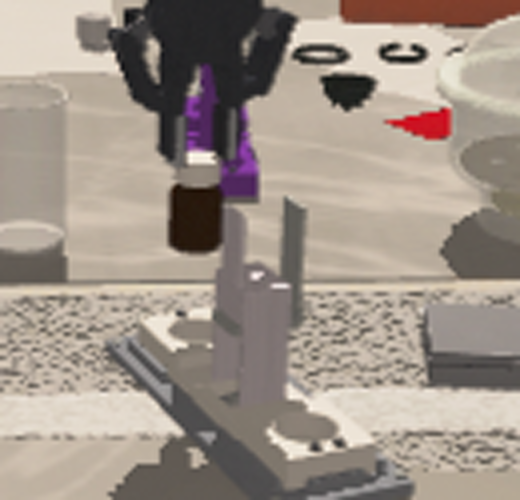

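Vial held upright (body (195,215) in the crop), above and behind the one-dot pocket at (193,332). I'll check the fine alignment with depth.

```bash
python3 - <<'E'
from h import *
p=cv2.imread('pics/side3.png');W=world('side',np.load('pics/side3.npy'))
v0,u0=223,355; c=p[v0:237,u0:382]; w=W[v0:237,u0:382]
k=(c.max(2)<60); print(k.sum())
for r in range(0,14,3):
    us=np.where(k[r])[0]+u0; q=w[r][k[r]]
    o,d=ray('side',(us.min()+us.max())/2,v0+r)
    t=(.1002-o[1])/d[1]; print(v0+r,us.min(),us.max(),'x at y=.1:',(o+d*t).round(4),'front y',np.median(np.sort(q[:,1])[:8]).round(4), np.median(q[len(q)//2-2:len(q)//2+3],0).round(4))
# same for pocket & original vial using side depth calibration
W0=np.load('pics/Wside.npy');p0=cv2.imread('pics/side0.png')
q=W0[324:338,340:347].reshape(-1,3); print('orig amber front',np.median(q,0))
# pocket one rim: dark crescent/ellipse in side0
q=W0[245:266,352:384]; print(np.round(np.median(q[8:12],0)[::4]*1000))
g=p0[245:268,350:388].max(2); print(g[::1,::2])
E
```

```text
170
223 363 375 x at y=.1: [0.5169 0.1002 0.1374] front y 0.0871 [0.5153 0.0863 0.1427]
226 363 374 x at y=.1: [0.5157 0.1002 0.1284] front y 0.0814 [0.5152 0.0812 0.1357]
229 363 374 x at y=.1: [0.516  0.1002 0.1194] front y 0.0827 [0.516  0.0828 0.1261]
232 363 374 x at y=.1: [0.5162 0.1002 0.1103] front y 0.0831 [0.5159 0.0822 0.1175]
235 363 374 x at y=.1: [0.5164 0.1002 0.1011] front y 0.0826 [0.5157 0.0821 0.1084]
orig amber front [ 0.42967823 -0.26123067  0.02595357]
[[476. 191.  -1.]
 [483. 118.  32.]
 [495. 121.  31.]
 [507. 121.  31.]
 [519. 123.  30.]
 [531. 123.  31.]
 [530.  20.  77.]
 [538.   2.  84.]]
[[133 132 131 121 121 120 121 119 119 121 127 129 117 115 119 152 229 228
  229]
 [217 216 218 220 221 218 222 222 221 222 217 218 118 116 116 177 230 229
  227]
 [218 218 216 218 216 215 216 217 213 216 215 211 120 116 117 118 230 241
  186]
 [189 209 188 200 205 210 205 178 160 206 196 181 119 117 116 118 129 126
  127]
 [173 166 166 199 199 195 177 197 198 202 177 188 119 116 115 116 126 126
  124]
 [199 171 196 200 165 173 187 178 201 177 198 176 119 116 117 116 125 1
[... 687 characters left out ...]
 166 139 138 138 133 126 126 121 117 127 126
  125]
 [151 104 142 125 124 202 236 233 188 164 164 158 125 127 127 119 125 125
  126]
 [149  80 145 127 125 132 234 236 236 236 235 228 125 126 128 112 126 126
  126]
 [150  82 103 144 125 125 180 236 236 235 234 226 126 127 127 112 127 128
  126]
 [144 140  80 150 126 125 132 235 232 194 159 134 127 127 127 113 126 127
  125]
 [105 151  82 102 146 125 125 160 137 136 136 134 125 125 127 115 127 127
  126]
 [ 81 147 140  80 152 126 124 129 136 136 136 133 126 125 127 114 126 127
  124]
 [ 89 105 149  84 100 142 125 130 136 133 141 135 126 125 128 117 127 127
  125]
 [162  81 147 140  79 144 125 127 140 138 236 226 126 126 125 131 128 127
  125]]
```

Emit:
{"method": "drive_tool", "body": {
  "increments": [
    [0,0,0,-0.0017,0.0015,0.02,0.03],
    [0,0,0,-0.0017,0.0015,0.04,0.03],
    [0,0,0,-0.0017,0.0015,0.055,0.03],
    [0,0,0,-0.0017,0.0015,0.06,0.03],
    [0,0,0,-0.0017,0.0015,0.064,0.03]
  ]
}}

```text
time_s: 7.18
tool_pos: [0.5192, 0.0987, 0.0636]
ee_rot: [1.765, 2.598, 0.001]
wrist_force: [-0.2, 0.2, -0.3]
opening: 0.0308
grip_force: 27.1
```

Emit:
{"method": "drive_tool", "body": {
  "increments": [
    [0,0,0,0,0,0.002,0.03],
    [0,0,0,0,0,0.004,0.03],
    [0,0,0,0,0,0.006,0.03],
    [0,0,0,0,0,0.008,0.03],
    [0,0,0,0,0,0.008,0.03]
  ]
}}

```text
time_s: 7.8
tool_pos: [0.5189, 0.0987, 0.0551]
ee_rot: [1.766, 2.598, 0.0]
wrist_force: [0.4, 1.0, -1.8]
opening: 0.0306
grip_force: 27.0
```

Emit:
{"method": "drive_tool", "body": {
  "increments": [
    [0,0,0,0,0,0.002,0.03],
    [0,0,0,0,0,0.004,0.03],
    [0,0,0,0,0,0.006,0.03],
    [0,0,0,0,0,0.008,0.03],
    [0,0,0,0,0,0.008,0.03]
  ]
}}

```text
time_s: 8.43
tool_pos: [0.5187, 0.0987, 0.047]
ee_rot: [-1.766, -2.598, 0.0]
wrist_force: [1.4, -0.7, -1.2]
opening: 0.0308
grip_force: 27.0
```

Emit:
{"method": "drive_tool", "body": {
  "increments": [
    [0,0,0,0,0,0.001,0.03],
    [0,0,0,0,0,0.002,0.03],
    [0,0,0,0,0,0.003,0.03],
    [0,0,0,0,0,0.004,0.03],
    [0,0,0,0,0,0.004,0.03]
  ]
}}

```text
time_s: 9.05
tool_pos: [0.5188, 0.0987, 0.0431]
ee_rot: [-1.766, -2.598, 0.0]
wrist_force: [1.4, 0.8, -1.1]
opening: 0.0304
grip_force: 27.0
```

Emit:
{"method": "drive_tool", "body": {
  "increments": [
    [0,0,0,0,0,0.001,0.03],
    [0,0,0,0,0,0.002,0.03],
    [0,0,0,0,0,0.002,0.03],
    [0,0,0,0,0,0.002,0.03],
    [0,0,0,0,0,0.002,0.03]
  ]
}}

```text
time_s: 9.68
tool_pos: [0.5193, 0.0987, 0.0428]
ee_rot: [1.765, 2.598, 0.001]
wrist_force: [-3.6, 0.1, 15.3]
opening: 0.0304
grip_force: 28.8
```

```bash
python3 - <<'E'
from h import *
p,d=save('side','side4'); u,v=320,195
cv2.imwrite('pics/c7.png',cv2.resize(p[v:v+100,u:u+110,::-1],None,fx=5,fy=5,interpolation=cv2.INTER_CUBIC))
W=world('side',d); k=p.max(2)<60; s=np.s_[236:262,355:385]
for r in range(236,262,2):
    i=np.where(k[r,355:385])[0]+355
    if len(i): print(r,i.min(),i.max(),np.median(W[r,i],0).round(4))
E
```

```text
236 360 374 [0.4961 0.0841 0.1049]
238 360 374 [0.4983 0.0895 0.0966]
240 360 374 [0.4966 0.0828 0.0933]
242 362 363 [0.4983 0.0819 0.0876]
250 363 372 [0.5133 0.088  0.06  ]
252 363 372 [0.5133 0.0855 0.0549]
254 363 372 [0.5131 0.0827 0.05  ]
256 363 372 [0.5137 0.0842 0.0432]
258 363 372 [0.5133 0.0819 0.0378]
```

View pics/c7.png

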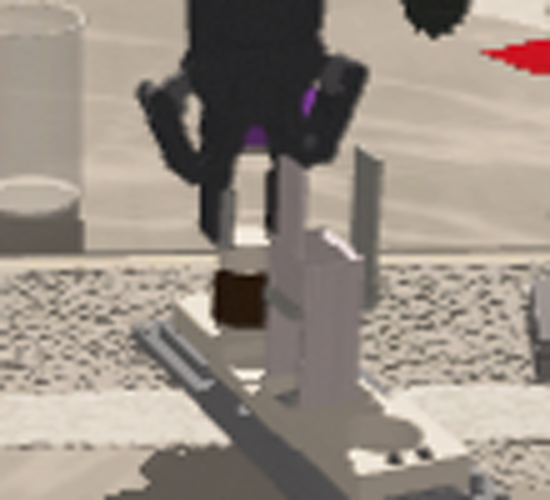

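Amber vial is in the one-dot pocket: body meets the rim at (240,327) and 15 N floor contact comes 15 mm above its table height. Releasing.

Emit:
{"method": "drive_tool", "body": {
  "increments": [
    [0,0,0,0,0,-0.001,0.03],
    [0,0,0,0,0,-0.001,0.034],
    [0,0,0,0,0,-0.001,0.045],
    [0,0,0,0,0,-0.001,0.06],
    [0,0,0,0,0,-0.001,0.06]
  ]
}}

```text
time_s: 10.35
tool_pos: [0.5187, 0.0987, 0.042]
ee_rot: [-1.766, -2.598, 0.0]
wrist_force: [0.4, 0.4, -0.4]
opening: 0.0598
grip_force: 0.0
```

Emit:
{"method": "drive_tool", "body": {
  "increments": [
    [0,0,0,0,0,-0.02,0.06],
    [0,0,0,0,0,-0.05,0.065],
    [0,0,0,0,0,-0.1,0.065],
    [0,0,0,0,0,-0.15,0.065],
    [0,0,0,0,0,-0.18,0.065]
  ]
}}

```text
time_s: 10.98
tool_pos: [0.5192, 0.0987, 0.2247]
ee_rot: [1.764, 2.596, 0.002]
wrist_force: [0.8, 0.5, -0.1]
opening: 0.0651
grip_force: 0.0
```

```bash
python3 - <<'E'
from h import *
go(.6005,-.318,.18,21.3)
p,d=save('side','side5')
W=world('side',d)[235:262,355:374].reshape(-1,3); t=W[(W[:,2]>.035)&(W[:,2]<.09)&(W[:,1]>.06)&(W[:,1]<.14)]; print(t.min(0),t.max(0))
cv2.imwrite('pics/c8.png',cv2.resize(p[195:295,320:430,::-1],None,fx=5,fy=5,interpolation=cv2.INTER_CUBIC))
E
```

```text
pos [0.5192 0.0987 0.2247] turn [0.02 0.01 0.05] shift [-0.4173 -0.078   0.045 ]
[0.49891038 0.07528195 0.03514102] [0.53059215 0.11550402 0.08400476]
```

View pics/c8.png

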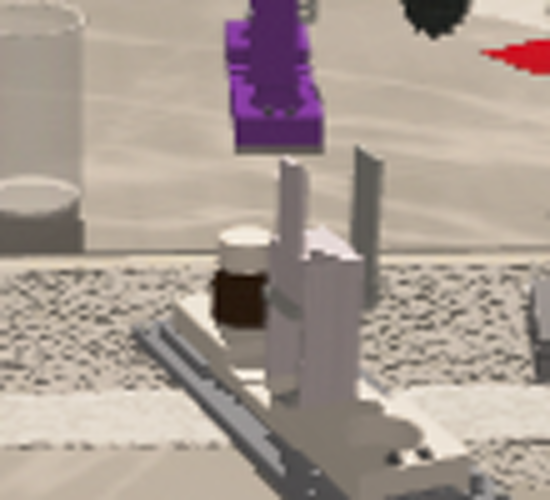

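The amber vial stands upright in its pocket (cap (245,240), z top ≈ 0.083) and nothing else has changed. Next, the white vial.

Emit:
{"method": "drive_tool", "body": {
  "increments": [
    [0,0,0,-0.045,-0.008,0,0.065],
    [0,0,0,-0.09,-0.016,0,0.065],
    [0,0,0,-0.135,-0.025,0,0.065],
    [0,0,0,-0.18,-0.033,0,0.065],
    [0,0,0,-0.225,-0.042,0,0.065]
  ]
}}

```text
time_s: 11.65
tool_pos: [0.5627, -0.1274, 0.2219]
ee_rot: [-1.765, -2.598, 0.0]
wrist_force: [0.1, 0.1, 0.4]
opening: 0.0649
grip_force: 0.0
```

Emit:
{"method": "drive_tool", "body": {
  "increments": [
    [0,0,0,-0.045,-0.008,0,0.065],
    [0,0,0,-0.09,-0.016,0,0.065],
    [0,0,0,-0.135,-0.025,0.02,0.065],
    [0,0,0,-0.18,-0.033,0.06,0.065],
    [0,0,0,-0.192,-0.036,0.1,0.065]
  ]
}}

```text
time_s: 12.28
tool_pos: [0.5994, -0.3202, 0.1199]
ee_rot: [-1.768, -2.596, 0.0]
wrist_force: [-0.5, -0.1, -0.6]
opening: 0.065
grip_force: 0.0
```

```bash
python3 - <<'E'
from h import *
go(.601,-.318,.012,21.3)
p,d=save('side','side6');W=world('side',d)
k=(p.max(2)<75)&(W[...,1]<-.26)&(W[...,1]>-.38)&(abs(W[...,0]-.6)<.09)&(W[...,2]<.16)&(W[...,2]>.08)
q=W[k];print('tips',len(q),q.min(0),q.max(0)); lo=q[q[:,2]<q[:,2].min()+.035]
for s in(lo[:,0]<.6,lo[:,0]>.6): print(lo[s].mean(0).round(4),lo[s].min(0).round(3),lo[s].max(0).round(3))
w=W[327:362,417:438].reshape(-1,3);t=w[(w[:,2]>.02)&(w[:,2]<.06)&(w[:,1]<-.28)];print('vial',t.min(0),t.max(0))
E
```

```text
pos [ 0.5994 -0.3202  0.1199] turn [-0.   -0.    0.03] shift [0.0015 0.0024 0.1079]Traceback (most recent call last):
  File "<stdin>", line 5, in <module>
    return umr_minimum(a, axis, None, out, keepdims, initial, where)
ValueError: zero-size array to reduction operation minimum which has no identity
```

Emit:
{"method": "drive_tool", "body": {
  "increments": [
    [0,0,0,0.0015,0.001,0.03,0.065],
    [0,0,0,0.0015,0.001,0.06,0.065],
    [0,0,0,0.0015,0.001,0.09,0.065],
    [0,0,0,0.0015,0.001,0.106,0.065],
    [0,0,0,0.0015,0.001,0.106,0.065]
  ],
  "newtons": 25
}}

```text
time_s: 12.95
tool_pos: [0.6001, -0.3155, 0.0159]
ee_rot: [-1.765, -2.598, -0.0]
wrist_force: [-0.1, 0.2, -0.2]
opening: 0.065
grip_force: 0.0
```

Emit:
{"method": "drive_tool", "body": {
  "increments": [
    [0,0,0,0,0,0,0.048],
    [0,0,0,0,0,0,0.043],
    [0,0,0,0,0,0,0.033],
    [0,0,0,0,0,0,0.033],
    [0,0,0,0,0,0,0.033]
  ],
  "newtons": 25
}}

```text
time_s: 13.58
tool_pos: [0.6007, -0.3165, 0.0174]
ee_rot: [1.765, 2.597, -0.0]
wrist_force: [-1.0, -0.7, 6.2]
opening: 0.0356
grip_force: 24.7
```

```bash
python3 - <<'E'
from h import *
go(.601,-.318,.012,21.3)
p,d=save('side','side7');W=world('side',d)
for v in range(312,364,3):
    i=np.where((abs(W[v,400:455,1]+.325)<.035))[0]+400
    if len(i): print(v,i.min(),i.max(),W[v,i].min(0).round(3),W[v,i].max(0).round(3), p[v,418:440:3].max(1))
E
```

```text
pos [ 0.6007 -0.3165  0.0174] turn [0.01 0.02 0.05] shift [-0.0015 -0.0003  0.0054]
312 405 454 [ 0.548 -0.35   0.097] [ 0.649 -0.305  0.125] [ 41  41  39  41 193 187 137  39]
315 406 447 [ 0.551 -0.349  0.089] [ 0.634 -0.304  0.118] [ 40  39  40 165 198 198  36  38]
318 409 445 [ 0.555 -0.348  0.081] [ 0.632 -0.302  0.111] [ 41  40  40 192 192 177  35  36]
321 412 444 [ 0.559 -0.346  0.074] [ 0.631 -0.303  0.103] [ 39  39  84 193 191 175  33  34]
324 415 444 [ 0.569 -0.335  0.067] [ 0.632 -0.303  0.089] [ 38  68 107 193 193 173  33  35]
327 414 444 [ 0.569 -0.338  0.06 ] [ 0.632 -0.303  0.083] [ 40  79 101 132 166 101  35  36]
330 414 442 [ 0.569 -0.34   0.055] [ 0.627 -0.305  0.078] [ 39  91 132 243 243 229  35  40]
333 415 441 [ 0.571 -0.337  0.054] [ 0.625 -0.316  0.069] [ 41 103 149 243 243 244 131  66]
336 418 437 [ 0.575 -0.339  0.053] [ 0.616 -0.325  0.064] [109 103 109 243 244 244 144 203]
339 419 437 [ 0.583 -0.334  0.04 ] [ 0.617 -0.315  0.052] [195 135 150 149 150 151 148 209]
342 419 437 [ 0.582 -0.337  0.036] [ 0.618 -0.322  0.048] [219 146 146 150 151 150 145 107]
345 419 435 [ 0.583 -0.337  0.027] [ 0.612 -0.318  0.04 ] [201 133 140 150 150 150 164 106]
348 403 450 [ 0.556 -0.335 -0.002] [ 0.656 -0.29   0.032] [119 133 140 148 143 139 185 198]
351 400 454 [ 0.549 -0.336 -0.005] [ 0.663 -0.295  0.025] [115 100  64  97 101 139 191 108]
354 400 454 [ 0.546 -0.338 -0.005] [ 0.659 -0.305  0.02 ] [127 139 146 145 142 135 200 192]
357 400 454 [ 0.546 -0.335 -0.005] [ 0.656 -0.316  0.01 ] [218 137 145 146 136 139 211 184]
360 400 454 [ 0.544 -0.336 -0.005] [ 0.655 -0.324  0.003] [223 226 208 165 189 223 222 184]
363 400 454 [ 0.543 -0.344 -0.005] [ 0.653 -0.335  0.002] [222 223 225 225 224 224 223 145]
```

Emit:
{"method": "drive_tool", "body": {
  "increments": [
    [0,0,0,0,0,-0.002,0.033],
    [0,0,0,0,0,-0.02,0.033],
    [0,0,0,0,0,-0.07,0.033],
    [0,0,0,0,0,-0.13,0.033],
    [0,0,0,0,0,-0.17,0.033]
  ],
  "newtons": 30
}}

```text
time_s: 14.25
tool_pos: [0.6006, -0.3161, 0.1907]
ee_rot: [1.763, 2.595, -0.0]
wrist_force: [-0.0, 0.1, -0.7]
opening: 0.0351
grip_force: 30.1
```

```bash
python3 - <<'E'
from h import *
go(.576,-.0495,.10,21.3)
E
```

```text
pos [ 0.6006 -0.3161  0.1907] turn [0.02 0.03 0.05] shift [0.2573 0.0752 0.09  ]
```

Emit:
{"method": "drive_tool", "body": {
  "increments": [
    [0,0,0,0.04,0.012,0,0.033],
    [0,0,0,0.08,0.024,0,0.033],
    [0,0,0,0.12,0.036,0,0.033],
    [0,0,0,0.16,0.048,0,0.033],
    [0,0,0,0.2,0.06,0,0.033]
  ]
}}

```text
time_s: 14.88
tool_pos: [0.5821, -0.1065, 0.1874]
ee_rot: [1.765, 2.598, 0.001]
wrist_force: [-0.4, -1.0, -0.3]
opening: 0.0353
grip_force: 30.1
```

Emit:
{"method": "drive_tool", "body": {
  "increments": [
    [0,0,0,0.03,0.008,0,0.033],
    [0,0,0,0.057,0.015,0,0.033],
    [0,0,0,0.057,0.015,0.03,0.033],
    [0,0,0,0.057,0.015,0.06,0.033],
    [0,0,0,0.057,0.015,0.09,0.033]
  ]
}}

```text
time_s: 15.5
tool_pos: [0.5755, -0.0493, 0.0965]
ee_rot: [1.765, 2.598, 0.001]
wrist_force: [1.1, 0.2, -1.2]
opening: 0.0353
grip_force: 30.1
```

```bash
python3 - <<'E'
from h import *
go(.576,-.0495,.06,21.3)
p,d=save('side','side8');W=world('side',d)
sel=(abs(W[...,0]-.576)<.06)&(abs(W[...,1]+.06)<.05)&(W[...,2]>.07)&(W[...,2]<.2)
for v in range(215,290,2):
    i=np.where(sel[v])[0]
    if len(i): print(v,i.min(),i.max(),'x',W[v,i,0].min().round(3),W[v,i,0].max().round(3),'y',np.sort(W[v,i,1])[:6].mean().round(4),'z',np.median(W[v,i,2]).round(3),p[v,i[::4]].max(1))
E
```

```text
pos [ 0.5755 -0.0493  0.0965] turn [0.01 0.01 0.05] shift [-0.0003  0.0003  0.0365]
217 413 415 x 0.613 0.618 y -0.0256 z 0.2 [41]
219 392 421 x 0.559 0.63 y -0.0352 z 0.197 [38 39]
221 387 421 x 0.546 0.63 y -0.0487 z 0.196 [43 35 38 40]
223 378 420 x 0.521 0.628 y -0.0613 z 0.191 [36 38 39 37 61 39]
225 378 419 x 0.522 0.625 y -0.0773 z 0.189 [65 39 39 38 45 38 39 39 40]
227 379 418 x 0.525 0.623 y -0.0796 z 0.184 [49 39 41 38 60 37 39 48]
229 380 413 x 0.527 0.611 y -0.0764 z 0.185 [ 39  39  40  40  37  39 138]
231 382 411 x 0.531 0.604 y -0.0776 z 0.18 [83 40 38 52 35 41]
233 385 411 x 0.538 0.606 y -0.0745 z 0.173 [89 40 43 32 99]
235 387 411 x 0.546 0.608 y -0.0684 z 0.164 [ 37  53  34  53 112]
237 387 410 x 0.545 0.605 y -0.0673 z 0.159 [38 59 35 53]
239 387 410 x 0.546 0.605 y -0.0662 z 0.154 [37 60 32 54]
241 387 410 x 0.546 0.605 y -0.0674 z 0.148 [37 60 31 60]
243 387 409 x 0.546 0.603 y -0.0679 z 0.14 [ 38  68 234 238  35 114]
245 388 408 x 0.549 0.601 y -0.0682 z 0.135 [ 62 106 242 242 124 125]
247 390 405 x 0.554 0.591 y -0.0669 z 0.135 [101 112 218 183]
249 391 405 x 0.558 0.593 y -0.0666 z 0.129 [138 138 148 145]
251 391 405 x 0.558 0.592 y -0.0685 z 0.125 [144 140 150 146]
253 391 405 x 0.558 0.593 y -0.0684 z 0.119 [135 143 149 146]
255 391 403 x 0.559 0.586 y -0.0674 z 0.114 [124 152 145 141]
257 391 404 x 0.559 0.591 y -0.0658 z 0.108 [118 138 142 136]
259 390 404 x 0.557 0.591 y -0.0677 z 0.102 [ 99  84 135 135]
261 390 403 x 0.557 0.588 y -0.0681 z 0.098 [122 107  79 133]
263 390 403 x 0.557 0.588 y -0.0673 z 0.092 [122 141 144 131]
265 391 403 x 0.558 0.589 y -0.067 z 0.087 [129 143 143]
267 394 401 x 0.566 0.583 y -0.0669 z 0.081 [152 134]
```

Emit:
{"method": "drive_tool", "body": {
  "increments": [
    [0,0,0,0,0.001,0.015,0.033],
    [0,0,0,0,0.001,0.03,0.033],
    [0,0,0,0,0.001,0.038,0.033],
    [0,0,0,0,0.001,0.042,0.033],
    [0,0,0,0,0.001,0.044,0.033]
  ]
}}

```text
time_s: 16.18
tool_pos: [0.5764, -0.0491, 0.0523]
ee_rot: [1.765, 2.598, 0.0]
wrist_force: [-0.1, -1.4, -0.4]
opening: 0.0353
grip_force: 30.1
```

Emit:
{"method": "drive_tool", "body": {
  "increments": [
    [0,0,0,0,0,0.003,0.033],
    [0,0,0,0,0,0.006,0.033],
    [0,0,0,0,0,0.009,0.033],
    [0,0,0,0,0,0.011,0.033],
    [0,0,0,0,0,0.012,0.033]
  ]
}}

```text
time_s: 16.8
tool_pos: [0.5762, -0.049, 0.0401]
ee_rot: [-1.766, -2.598, 0.0]
wrist_force: [0.0, 0.2, 0.3]
opening: 0.0353
grip_force: 30.1
```

In the pocket without contact so far (bottom ≈ 0.023); now down to the floor.

Emit:
{"method": "drive_tool", "body": {
  "increments": [
    [0,0,0,0,0,0.002,0.033],
    [0,0,0,0,0,0.004,0.033],
    [0,0,0,0,0,0.006,0.033],
    [0,0,0,0,0,0.007,0.033],
    [0,0,0,0,0,0.008,0.033]
  ]
}}

```text
time_s: 17.42
tool_pos: [0.5764, -0.0491, 0.0325]
ee_rot: [1.765, 2.598, -0.0]
wrist_force: [-2.4, -1.3, 7.4]
opening: 0.0349
grip_force: 31.0
```

Emit:
{"method": "drive_tool", "body": {
  "increments": [
    [0,0,0,0,0,0.001,0.033],
    [0,0,0,0,0,0.001,0.033],
    [0,0,0,0,0,0.001,0.033],
    [0,0,0,0,0,0.001,0.033],
    [0,0,0,0,0,0.001,0.033]
  ]
}}

```text
time_s: 18.05
tool_pos: [0.5765, -0.0494, 0.0324]
ee_rot: [1.765, 2.598, -0.0]
wrist_force: [-3.5, -0.8, 9.9]
opening: 0.0353
grip_force: 31.4
```

Emit:
{"method": "drive_tool", "body": {
  "increments": [
    [0,0,0,0,0,-0.001,0.033],
    [0,0,0,0,0,-0.001,0.038],
    [0,0,0,0,0,-0.001,0.048],
    [0,0,0,0,0,-0.001,0.06],
    [0,0,0,0,0,-0.001,0.06]
  ]
}}

```text
time_s: 18.68
tool_pos: [0.5762, -0.049, 0.0321]
ee_rot: [-1.766, -2.598, 0.0]
wrist_force: [0.7, 0.5, -0.4]
opening: 0.06
grip_force: 0.0
```

Emit:
{"method": "drive_tool", "body": {
  "increments": [
    [0,0,0,0,0,-0.02,0.06],
    [0,0,0,0,0,-0.05,0.065],
    [0,0,0,0,0,-0.1,0.08],
    [0,0,0,0,0,-0.15,0.08],
    [0,0,0,0,0,-0.17,0.08]
  ]
}}

```text
time_s: 19.3
tool_pos: [0.577, -0.0492, 0.2054]
ee_rot: [1.763, 2.595, 0.002]
wrist_force: [0.3, 0.2, -0.1]
opening: 0.0802
grip_force: 0.0
```

```bash
python3 - <<'E'
from h import *
go(.5485,.026,.18,21.3)
p,d=save('side','side9');W=world('side',d)
q=W[(abs(W[...,0]-.576)<.03)&(abs(W[...,1]+.055)<.03)&(W[...,2]>.045)&(W[...,2]<.1)];print('white',np.percentile(q,[1,50,99],0).round(4))
q=W[220:262,362:402].reshape(-1,3);q=q[(q[:,2]>.125)&(q[:,2]<.165)&(abs(q[:,1]-.03)<.05)];r=cv2.minAreaRect((q[:,:2]*1000).astype(np.float32));print(r,np.percentile(q,[1,99],0))
q=W[235:262,355:374].reshape(-1,3);q=q[(q[:,2]>.035)&(q[:,2]<.1)&(abs(q[:,1]-.1)<.04)]; print('amber',np.percentile(q,[1,50,99],0).round(4))
E
```

```text
pos [ 0.577  -0.0492  0.2054] turn [0.04 0.03 0.05] shift [0.0805 0.0011 0.0252]
white [[ 0.5578 -0.071   0.0453]
 [ 0.5736 -0.0623  0.0643]
 [ 0.5912 -0.036   0.0724]]
((554.4508666992188, 24.873186111450195), (51.46198654174805, 27.974613189697266), 22.823694229125977) [[0.52822057 0.00718933 0.12567693]
 [0.58106382 0.04543189 0.1563487 ]]
amber [[0.5013 0.0779 0.0355]
 [0.5149 0.0862 0.0613]
 [0.5297 0.1113 0.083 ]]
```

White top at 0.071 and amber top at 0.083: both seated. Going to the handle.

Emit:
{"method": "drive_tool", "body": {
  "increments": [
    [0,0,0.05,0.03,0,0,0.08],
    [0,0,0.05,0.06,0.001,0,0.08],
    [0,0,0.05,0.0805,0.001,0,0.08],
    [0,0,0.05,0.0805,0.001,0,0.08],
    [0,0,0.05,0.0805,0.001,0.01,0.08]
  ]
}}

```text
time_s: 19.98
tool_pos: [0.5481, 0.0255, 0.1921]
ee_rot: [1.772, 2.592, 0.001]
wrist_force: [-0.7, 0.1, -0.6]
opening: 0.0801
grip_force: 0.0
```

```bash
python3 - <<'E'
from h import *
go(.5487,.026,.093,21.3)
p,d=save('side','side10')
cv2.imwrite('pics/c9.png',cv2.resize(p[160:285,320:430,::-1],None,fx=4.5,fy=4.5,interpolation=cv2.INTER_CUBIC))
E
```

```text
pos [0.5481 0.0255 0.1921] turn [ 0.01  0.01 -0.  ] shift [0.0004 0.0006 0.0991]
```

View pics/c9.png

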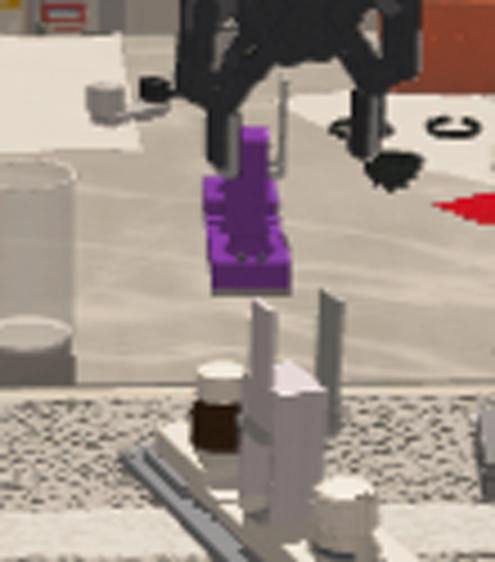

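Both vials stand seated. The open fingers (235 to 352) straddle the plates (253 to 343). Descending.

Emit:
{"method": "drive_tool", "body": {
  "increments": [
    [0,0,0,0,0.0005,0.02,0.08],
    [0,0,0,0,0.0005,0.04,0.08],
    [0,0,0,0,0.0005,0.065,0.08],
    [0,0,0,0,0.0005,0.09,0.08],
    [0,0,0,0,0.0005,0.1,0.08]
  ]
}}

```text
time_s: 20.65
tool_pos: [0.5474, 0.0258, 0.0904]
ee_rot: [-1.772, -2.591, 0.002]
wrist_force: [0.2, -0.3, 0.7]
opening: 0.0797
grip_force: 0.0
```

Emit:
{"method": "drive_tool", "body": {
  "increments": [
    [0,0,0,0,0,0,0.065],
    [0,0,0,0,0,0,0.055],
    [0,0,0,0,0,0,0.05],
    [0,0,0,0,0,0,0.045],
    [0,0,0,0,0,0,0.042]
  ],
  "newtons": 30
}}

```text
time_s: 21.28
tool_pos: [0.5485, 0.0263, 0.0927]
ee_rot: [1.772, 2.593, 0.001]
wrist_force: [2.5, 0.7, 3.4]
opening: 0.0422
grip_force: 2.2
```

Emit:
{"method": "drive_tool", "body": {
  "increments": [
    [0,0,0,0,0,0,0.036],
    [0,0,0,0,0,0,0.034],
    [0,0,0,0,0,0,0.034],
    [0,0,0,0,0,0,0.034],
    [0,0,0,0,0,0,0.034]
  ],
  "newtons": 50
}}

```text
time_s: 21.9
tool_pos: [0.5487, 0.0264, 0.093]
ee_rot: [1.772, 2.592, 0.002]
wrist_force: [2.7, 1.3, 6.3]
opening: 0.0372
grip_force: 49.6
```

Emit:
{"method": "drive_tool", "body": {
  "increments": [
    [0,0,0,0,0,-0.001,0.034],
    [0,0,0,0,0,-0.002,0.034],
    [0,0,0,0,0,-0.003,0.034],
    [0,0,0,0,0,-0.005,0.034],
    [0,0,0,0,0,-0.007,0.034]
  ]
}}

```text
time_s: 22.52
tool_pos: [0.5475, 0.0264, 0.099]
ee_rot: [-1.771, -2.593, 0.001]
wrist_force: [0.3, 0.6, -6.1]
opening: 0.037
grip_force: 50.7
```

Load is −6 N (the carrier's weight), so it is free of the ball. Lift on slowly.

Emit:
{"method": "drive_tool", "body": {
  "increments": [
    [0,0,0,0,0,-0.004,0.034],
    [0,0,0,0,0,-0.009,0.034],
    [0,0,0,0,0,-0.015,0.034],
    [0,0,0,0,0,-0.021,0.034],
    [0,0,0,0,0,-0.027,0.034]
  ]
}}

```text
time_s: 23.15
tool_pos: [0.548, 0.0263, 0.1267]
ee_rot: [1.772, 2.594, -0.0]
wrist_force: [-0.0, -0.3, -6.4]
opening: 0.037
grip_force: 50.7
```

Emit:
{"method": "drive_tool", "body": {
  "increments": [
    [0,0,0,0,0,-0.007,0.034],
    [0,0,0,0,0,-0.015,0.034],
    [0,0,0,0,0,-0.023,0.034],
    [0,0,0,0,0,-0.031,0.034],
    [0,0,0,0,0,-0.037,0.034]
  ]
}}

```text
time_s: 23.78
tool_pos: [0.5481, 0.0264, 0.1638]
ee_rot: [1.772, 2.594, 0.0]
wrist_force: [0.1, -0.0, -6.1]
opening: 0.0373
grip_force: 50.7
```

Emit:
{"method": "drive_tool", "body": {
  "increments": [
    [0,0,0,0,0,-0.007,0.034],
    [0,0,0,0,0,-0.014,0.034],
    [0,0,0,0,0,-0.021,0.034],
    [0,0,0,0,0,-0.026,0.034],
    [0,0,0,0,0,-0.029,0.034]
  ]
}}

```text
time_s: 24.4
tool_pos: [0.548, 0.0263, 0.1925]
ee_rot: [1.772, 2.594, 0.0]
wrist_force: [-0.1, 0.0, -6.5]
opening: 0.0372
grip_force: 50.7
```

Emit:
{"method": "drive_tool", "body": {
  "increments": [
    [0,0,0,0,0,0,0.034],
    [0,0,0,0,0,0,0.034],
    [0,0,0,0,0,0,0.034],
    [0,0,0,0,0,0,0.034],
    [0,0,0,0,0,0,0.034]
  ]
}}

```text
time_s: 25.02
tool_pos: [0.548, 0.0264, 0.1922]
ee_rot: [-1.772, -2.594, 0.0]
wrist_force: [-1.2, 0.7, -5.8]
opening: 0.037
grip_force: 50.7
```

```bash
python3 - <<'E'
from h import *
p,d=save('side','side11');W=world('side',d)
q=W[(abs(W[...,0]-.576)<.03)&(abs(W[...,1]+.055)<.03)&(W[...,2]>.10)&(W[...,2]<.2)];print('white',np.percentile(q,[1,50,99],0).round(4))
q=W[(abs(W[...,0]-.512)<.022)&(abs(W[...,1]-.095)<.03)&(W[...,2]>.135)&(W[...,2]<.2)];print('amber',np.percentile(q,[1,50,99],0).round(4))
# top faces of pocket blocks: bright pixels
b=(p.min(2)>150)&(W[...,2]>.09)&(W[...,2]<.16)&(abs(W[...,0]-.55)<.09)&(abs(W[...,1]-.03)<.13)
q=W[b];print(len(q)); 
for s in(q[:,1]<-.03,q[:,1]>.06): print(np.percentile(q[s],[5,50,95],0).round(4))
print(monitor.observe())
cv2.imwrite('pics/c10.png',cv2.resize(p[110:310,310:450,::-1],None,fx=3,fy=3,interpolation=cv2.INTER_CUBIC))
E
```

```text
white [[ 0.5468 -0.0846  0.1098]
 [ 0.5749 -0.0661  0.1332]
 [ 0.6044 -0.0291  0.1708]]
amber [[0.4991 0.0783 0.1354]
 [0.5124 0.0857 0.1616]
 [0.5285 0.1056 0.1814]]
119
[[ 0.5442 -0.071   0.1288]
 [ 0.6015 -0.0512  0.1305]
 [ 0.6131 -0.0352  0.132 ]]
[[0.4809 0.0667 0.1292]
 [0.4923 0.1057 0.1303]
 [0.5    0.1277 0.1319]]
{'time_s': 25.075, 'qpos': array([-1.65558100e-01,  3.68069197e-01,  1.43185011e+00, -3.19704573e-06,
        1.34179141e+00, -5.37404292e-01]), 'qd': array([ 0.00104888, -0.00093583, -0.00064642, -0.00049387, -0.00096542,
        0.00019582]), 'tau': array([-2.96933504e-03, -4.71758616e+01, -2.84091514e+01,  1.18309454e-02,
        1.50973111e-02,  1.23274669e-03]), 'tool_pos': array([0.54797775, 0.02635113, 0.19214179]), 'ee_rot': array([-1.77245468e+00, -2.59371239e+00,  8.24042088e-05]), 'wrist_force': array([-0.08726023,  0.07799075, -6.16798417]), 'torque': array([-0.04300293,  0.05800874, -0.02561003]), 'grip_force': 50.668723583221436, 'opening': 0.037096915737545574}
```

View pics/c10.png

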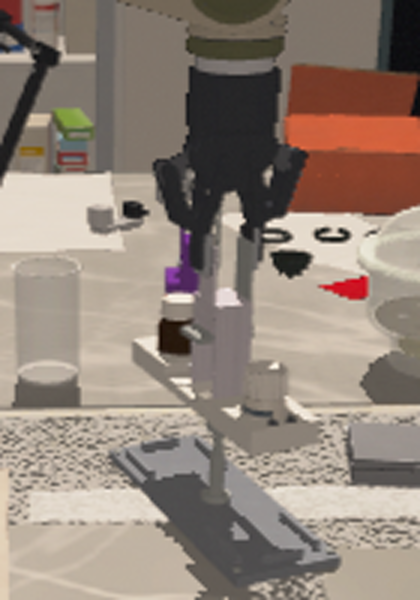

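The carrier hangs level (block tops at z = 0.130 at both ends), 98 mm above its dock. Both vials are in their pockets at (178,325) and (265,390).

```bash
python3 -c "
from plant import ticket
print(ticket.hand_in())"
```

```text
the job is handed in; nothing more can be done
None
```

The job is handed in: both vials are seated in their pockets (taller in one-dot, then shorter in two-dot), the latch is squeezed open, and the carrier is held level and still about 98 mm above its dock, at about 25 s on the robot's clock.

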